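# Build the second model tower on the leaning glue-up jig

### The arm

A 6-joint arm with a two-finger parallel gripper is mounted at the origin on the work surface. World frame = base frame: x ahead of the robot, y to its left, z up, the work surface at z = 0. Lengths are in m, angles in degrees, forces in N, time in s.
With the tool pointing down it reaches from about 0.3 to 0.75 m from the base axis. Payload 8.5 kg.
Tool frame: the origin (TCP) lies midway between the tips of the shut fingers; the grasp point (between the pads) lies 19 mm behind it (env.grip_depth is the distance from the TCP to the grasp point, in m); y points along the fingers, x is the direction in which the jaws open and shut, and the axes are right-handed (so a half turn about y gives the same grasp; the last joint's range is limited). The gripper opens to 85 mm and grips with 20 to 120 N. Pads are 22 mm wide; open, the fingers measure 114 mm over their backs; the gripper's body (76 mm by 85 mm) begins 54 mm behind the grasp point. The pads swing forward as they close: fully open they stand 13 mm farther back than shut.
Start: joints at [-75.991, 21.807, 74.336, -0, 83.858, -12.336], TCP at [0.244, -0.493, 0.231] pointing down, gripper open.
Joint ranges: [-178.18, 178.18], [-50.72, 133.34], [12.68, 142.11], [-81.47, 261.47], [9.98, 163.14], [-165.26, 165.26]. Speed limits (degrees/s): [136.94, 136.94, 180, 180, 180, 180].

### API

Orientations are given as a 3x3 rotation matrix whose columns are the frame's x, y, z axes.
In Python, from rig import env gives the robot as it stands.
- The arm moves only by the shell command python3 -m inch 'ROWS' [FORCE]. ROWS is JSON, a list that holds one entry, the list of rows, each a list of 7 numbers: the gripper command: -1 is shut, 1 is fully open, values between are in proportion, then the shift along the world's x, y, z in cm, then the turn, a rotation vector about the world's x, y, z in degrees. In form: [[[grip, dx, dy, dz, rx, ry, rz], ...]]. A call has 1 to 20 rows; each row is the pose to reach, as a shift and turn from the pose commanded when the call began; what a row does not reach only later rows make up. A row lasts 1/8 s, in which the tool goes at most 62.5 mm and 10.7 degrees, less where a joint would pass 70% of its speed; a pose out of reach is approached as far as the arm can. A call with a gripper value outside its range is refused whole. The fingers move at their own pace and stop on an object; FORCE is the grip in N (left out, the last holds). Time passes only in rows, so rows that repeat a pose let the fingers close. It gives the time, the measured TCP pose, the force and the opening at its end, in the units of the state.
- env.observe(): the state, without advancing time (a new reading comes with each control period).
- env.get_image(name): name is "side" or "top"; returns a dict with "frame" (420x560x3 uint8, red, green, blue), "mtx" (3x3 intrinsics, pixels), "rvec" (rotation vector, rad) and "tvec" (3), from world to camera coordinates, as OpenCV has them. Camera axes: x right, y down, z forward; pixel columns grow to the right and rows downward; lengths in m; the calibration is good to about 2 mm. A picture is of the moment at which its call begins. There is no depth.
- env.close_job(): hands the job in, once; it reports no verdict.
The state is a dict: "time_s": time; "q": joint angles; "qvel": joint speeds; "joint_efforts": joint torques, N m; "position": TCP position; "tool_rot": TCP orientation; "ft_force": force on the tool from outside, world axes, zero at the start; "wrist_torque": the same for the moment, N m; "grip_width": finger opening in m.
Only numpy, scipy, OpenCV 4.12 (cv2) and the standard library are available. Lean on these libraries where they do the work, as an engineer would, in place of code of your own. Each camera call takes 0.05 s, during which the arm holds its last target.

### The job

The leaning glue-up jig has two flat spindles: one already carries a finished model tower, the other is free with a cork pad round its foot. Build a matching tower on the free spindle: slide the long podium block on first, flat against the sloping board, then the shorter, taller tower block down on top of it, fully home, and let go. Do not knock the finished tower, and leave the glue bottle, cutter, ruler and offcut where they are.

Things in the scene. Friction and masses are not known exactly. Their poses are not given: they have to be found in the camera images.
- jig: Plywood glue-up jig, fixed, 150 x 360 mm base board (x, y), origin at the middle of its underside, on the table. On it a sloping board 120 (along the slope) x 360 x 16 mm, tilted 30 degrees: it rises towards the jig's +x (away from the robot) and its lower edge faces the robot. The middle of the sloping board's top face is 65 mm above the jig's origin. Two spindles stand square on that face, 220 mm apart along the jig's y.
- spindle_left: Aluminium spindle at the jig's +y half, fixed to it. Origin: centre of its foot, on the top face of the sloping board. Its z points along the spindle, leaning 30 degrees from vertical towards the jig's -x; its x points up the slope, its y is the jig's y. Stepped flat bar: from 0 to 30 mm along z it is 20 (x) x 40 mm (y); from 30 to 70 mm (the tip) it is 14 (x) x 22 mm (y). A block with the small slot cannot pass below the 30 mm shoulder, so the podium must go on first.
- spindle_right: The same spindle at the jig's -y half; same axes and sizes.
- spindle_left_upper (a point): Point on the left spindle's axis 44 mm above its foot: where the underside of a tower block rests when a podium block is below it.
- spindle_right_upper (a point): The same point on the right spindle.
- finished: The finished tower, fixed on either the left or the right spindle (varies): podium 60 x 120 x 44 mm with a tower 50 x 90 x 60 mm on it (104 mm in all along the spindle). Origin at the foot of the spindle that it occupies; its own axes are level (z vertical), though the model leans 30 degrees with its spindle.
- pad: Cork pad, 100 x 145 mm, under 1 mm thick, lying on the sloping board round the foot of the free spindle. Origin at the foot of that spindle; its own axes are level.
- podium: Loose podium block, darker brown wood with a row of five dark windows on both long sides, 60 (x) x 120 (y) x 44 mm (z), about 0.2 kg, lying flat on the table. Origin: centre of its underside, z up. A slot 24 (x) x 44 mm (y) runs right through along z at its middle, flared 3 mm at the underside; it takes the lower, thick part of a spindle (2 mm play each side), its x along the spindle's x, either way round.
- tower: Loose tower block, pale wood with a row of four dark windows on both long sides, 50 (x) x 90 (y) x 60 mm (z), about 0.16 kg, standing on the table. Origin: centre of its underside, z up. A slot 18 (x) x 26 mm (y) runs right through along z at its middle, flared 3 mm at the underside; it takes only the upper, thin part of a spindle (2 mm play each side), either way round.
- glue: White glue bottle with orange cap, 60 mm across, 150 mm tall, loose; a bystander. Origin: centre of its underside.
- cutter: Yellow hobby cutter, about 180 x 26 x 23 mm, lying along its x, loose; a bystander. Origin: middle of its handle's underside.
- ruler: Steel ruler, 30 x 220 x 4 mm (long in its y), loose, flat on the table; a bystander. Origin: centre of its underside.
- offcut: Dark wood offcut, 70 x 50 x 30 mm, loose; a bystander. Origin: centre of its underside.
There are look-alikes about, which are no part of the job. Leave any red or turquoise look-alike of the tower alone. Leave any turquoise or yellow look-alike of the podium alone.

How it is judged:
By the outcome, as a careful person would: the job done as asked, in the order asked, and still so for the second after the job is handed in, with the robot touching nothing.
It also fails if it takes over 59 s, if anything falls off the work surface, if the arm or the gripper's body presses on something with over 40 N, if the wrist force passes 120 N, or if a joint passes its speed limit or range.

## Working session

There is one attempt and no reset: what is moved stays moved. The work goes in short steps, Python scripts to look and compute and a shell command to move; the robot and the scene stay as the last step left them, time stands still between calls to the robot, and variables do not carry over. Pictures are saved under pics/ and viewed, and the job is handed in when it is done.

```bash
ls; mkdir -p pics
python3 - <<'E'
from rig import env
import cv2,numpy as np
s=env.observe()
print(s['time_s'],s['position'],s['grip_width'],env.grip_depth); print(np.round(s['tool_rot'],3)); print(s['ft_force'])
for n in('side','top'):
    d=env.get_image(n); cv2.imwrite(f'pics/{n}0.png',cv2.cvtColor(d['frame'],cv2.COLOR_RGB2BGR))
    R=cv2.Rodrigues(np.array(d['rvec']))[0]; print(n,d['mtx'],-R.T@np.array(d['tvec']).ravel()); print(R)
    np.savez(f'{n}0.npz',**d)
E
```

```text
pics
0.0 [ 0.24401304 -0.49258111  0.23071114] 0.08531576157623845 0.0187
[[ 0.444 -0.     0.896]
 [-0.896  0.001  0.444]
 [-0.001 -1.     0.   ]]
[0.33890115 0.04592127 0.77258986]
side [[425.12474441   0.         279.37421295]
 [  0.         425.12474441 215.54083967]
 [  0.           0.           1.        ]] [0.18471173 0.63953047 0.82133581]
[[-0.85010948 -0.52658681  0.00449473]
 [-0.36561569  0.58405563 -0.72470972]
 [ 0.37899741 -0.61772595 -0.68903963]]
top [[385.60050784   0.         275.34943226]
 [  0.         385.60050784 207.11334168]
 [  0.           0.           1.        ]] [ 0.45039968 -0.01375304  1.03731901]
[[-0.02652073 -0.99964088  0.00384224]
 [-0.99033778  0.02575017 -0.13626449]
 [ 0.13611662 -0.00741895 -0.99066504]]
```

View pics/side0.png

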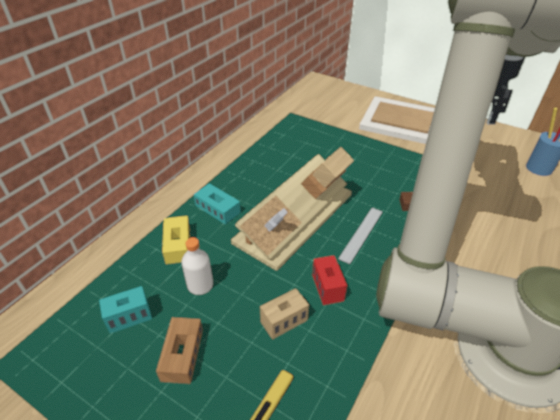

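View pics/top0.png

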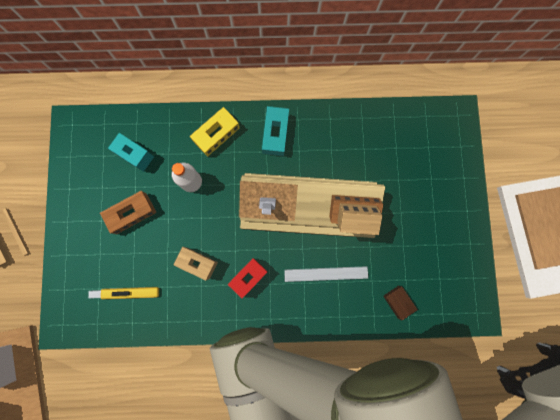

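Run:
```python
import cv2,numpy as np
t=cv2.imread('pics/top0.png'); s=cv2.imread('pics/side0.png')
a=cv2.resize(t[180:290,90:230],None,fx=5,fy=5,interpolation=cv2.INTER_CUBIC)
cv2.imwrite('pics/c1.png',a)
a=cv2.resize(t[165:245,230:395],None,fx=4.8,fy=4.8,interpolation=cv2.INTER_CUBIC)
cv2.imwrite('pics/c2.png',a)
a=cv2.resize(s[285:385,150:320],None,fx=4.6,fy=4.6,interpolation=cv2.INTER_CUBIC)
cv2.imwrite('pics/c3.png',a)
a=cv2.resize(s[140:270,225:365],None,fx=4.6,fy=4.6,interpolation=cv2.INTER_CUBIC)
cv2.imwrite('pics/c4.png',a)
```

```text
(no output)
```

View pics/c1.png

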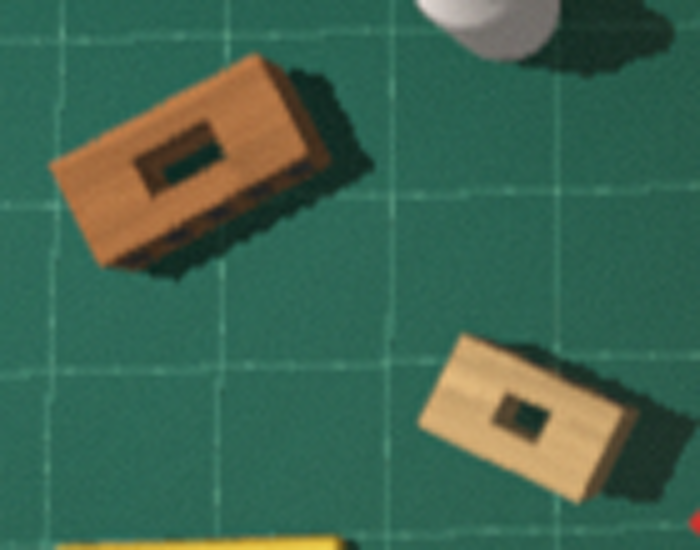

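View pics/c2.png

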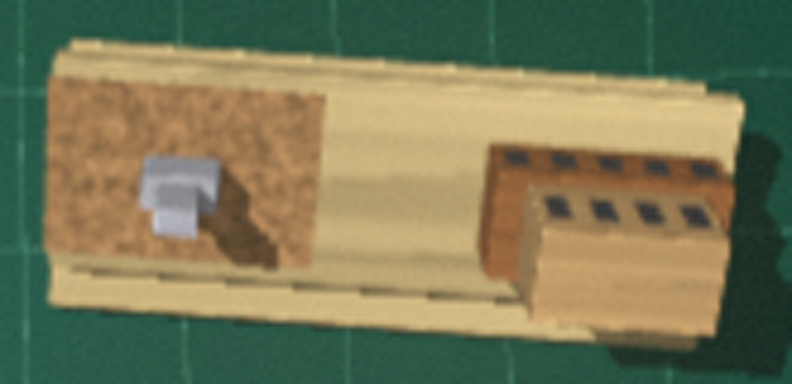

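View pics/c3.png

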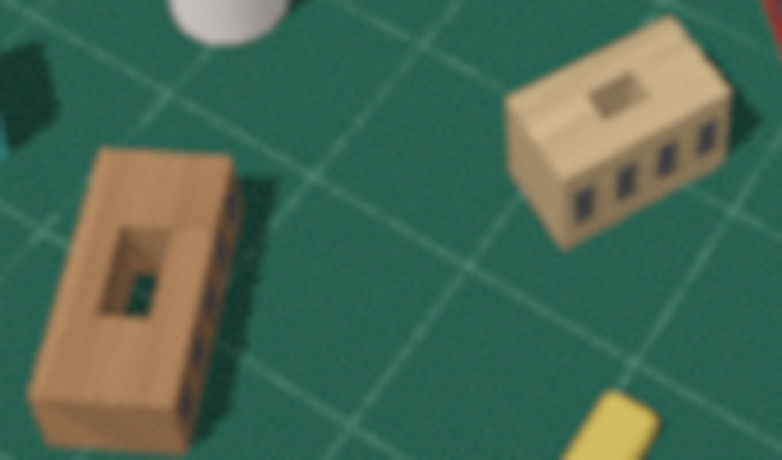

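View pics/c4.png

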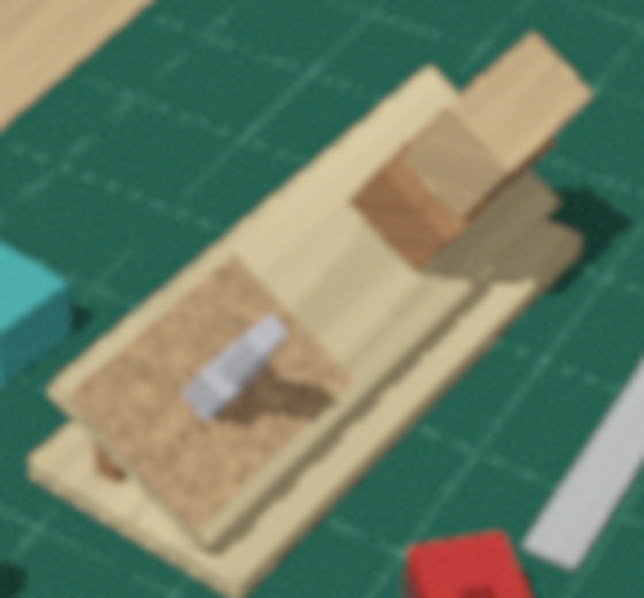

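```bash
cat > h.py <<'E'
import cv2,numpy as np
def cam(n):
    d=np.load(n+'.npz'); R=cv2.Rodrigues(d['rvec'])[0]; t=d['tvec'].ravel(); return d['mtx'],R,t
def ray(n,uv):
    K,R,t=cam(n); uv=np.atleast_2d(np.float64(uv)); v=np.c_[uv,np.ones(len(uv))]@np.linalg.inv(K).T@R
    return -R.T@t, v/np.linalg.norm(v,axis=1)[:,None]
def onz(n,uv,z):
    c,v=ray(n,uv); return c+v*((z-c[2])/v[:,2])[:,None]
def tri(a,ua,b,ub):
    ca,va=ray(a,ua); cb,vb=ray(b,ub); P=[];E=[]
    for x,y in zip(va,vb):
        A=np.c_[x,-y]; k=np.linalg.lstsq(A,cb-ca,rcond=None)[0]
        p,q=ca+x*k[0],cb+y*k[1]; P.append((p+q)/2);E.append(np.linalg.norm(p-q))
    return np.array(P),np.array(E)
def proj(n,P):
    K,R,t=cam(n); p=np.atleast_2d(P)@R.T+t; p=p@K.T; return p[:,:2]/p[:,2:]
def up(c,f,o): return (np.float64(c)+.5)/f-.5+np.array(o)
def save(env,n,name):
    d=env.get_image(n); np.savez(name+'.npz',**d); im=cv2.cvtColor(d['frame'],cv2.COLOR_RGB2BGR); cv2.imwrite(f'pics/{name}.png',im); return im
E
python3 - <<'E'
from h import *
np.set_printoptions(precision=4,suppress=True)
def rep(nm,P):
    print(nm,'centre',P.mean(0),'edges',[round(float(np.linalg.norm(P[i]-P[(i+1)%4])),4) for i in range(4)])
    e=P[1]-P[0]+P[2]-P[3]; print('  long yaw',np.degrees(np.arctan2(e[1],e[0])))
T=lambda c:up(c,5,(90,180)); S=lambda c:up(c,4.6,(150,285))
rep('pod top',onz('top0',T([(50,167),(260,55),(311,154),(103,267)]),.044))
rep('pod side',onz('side0',S([(30,400),(100,150),(233,158),(185,412)]),.044))
rep('tow top',onz('top0',T([(417,425),(462,333),(627,405),(582,503)])[[1,2,3,0]],.060))
rep('tow side',onz('side0',S([(505,100),(670,17),(732,93),(565,180)]),.060))
# slots
print('slot pod',onz('top0',T([(134,160),(210,122),(225,155),(152,194)]),.044).mean(0),onz('side0',S([(97,315),(120,227),(170,230),(152,320)]),.044).mean(0))
print('slot tow',onz('top0',T([(508,392),(552,412),(540,443),(493,421)]),.06).mean(0),onz('side0',S([(587,95),(628,72),(650,95),(608,120)]),.06).mean(0))
# pad corners: up-left, up-right, low-right, low-left in top
T2=lambda c:up(c,4.8,(230,165)); S2=lambda c:up(c,4.6,(225,140))
pt=T2([(52,77),(326,95),(312,270),(45,252)]); ps=S2([(75,397),(233,257),(352,388),(205,540)])
P,E=tri('top0',pt,'side0',ps); print(P,E); rep('pad',P)
n=np.cross(P[1]-P[0],P[3]-P[0]); n/=np.linalg.norm(n); print(n, np.degrees(np.arccos(abs(n[2]))))
E
```

```text
pod top centre [0.585  0.3665 0.044 ] edges [0.1212, 0.0596, 0.1197, 0.0601]
  long yaw -62.28119147834191
pod side centre [0.5847 0.3679 0.044 ] edges [0.1207, 0.0619, 0.1215, 0.0654]
  long yaw -60.67939570294065
tow top centre [0.449  0.1866 0.06  ] edges [0.0913, 0.0529, 0.092, 0.0505]
  long yaw -115.47960830346238
tow side centre [0.4487 0.1875 0.06  ] edges [0.0907, 0.0512, 0.0897, 0.0507]
  long yaw -116.94072573775769
slot pod [0.5864 0.3671 0.044 ] [0.5864 0.3682 0.044 ]
slot tow [0.4486 0.1859 0.06  ] [0.4491 0.1874 0.06  ]
[[ 0.6488  0.0643  0.0891]
 [ 0.6373 -0.0778  0.0877]
 [ 0.5517 -0.0703  0.0334]
 [ 0.5624  0.0736  0.0361]] [0.0024 0.001  0.0019 0.0037]
pad centre [ 0.6    -0.0025  0.0616] edges [0.1425, 0.1018, 0.1443, 0.1018]
  long yaw -94.44012565716133
[ 0.5207 -0.0336 -0.8531] 31.44955104447125
```

Run:
```python
import cv2,numpy as np
t=cv2.imread('pics/top0.png'); s=cv2.imread('pics/side0.png')
a=cv2.resize(t[185:225,250:295],None,fx=14,fy=14,interpolation=cv2.INTER_CUBIC)
b=cv2.resize(s[200:240,255:300],None,fx=14,fy=14,interpolation=cv2.INTER_CUBIC)
cv2.imwrite('pics/c5.png',a)
cv2.imwrite('pics/c6.png',b)
```

```text
(no output)
```

View pics/c5.png

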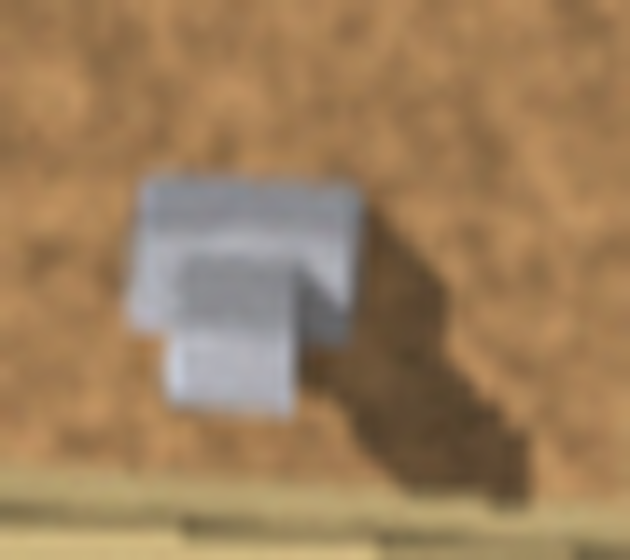

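View pics/c6.png

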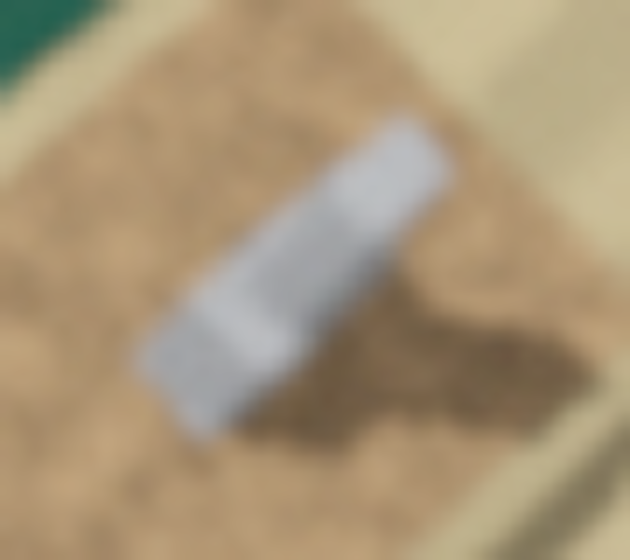

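Run:
```python
from h import *
np.set_printoptions(precision=4,suppress=True)
T=lambda c:up(c,14,(250,185)); S=lambda c:up(c,14,(255,200))
t=T([(172,330),(297,331),(295,412),(168,408)]); s=S([(332,190),(405,118),(457,172),(390,245)])
P,E=tri('top0',t.mean(0)[None],'side0',s.mean(0)[None]); print('tip',P,E)
yaw=np.radians(-4.)
for yd in(-3,-4,-4.5):
    y=np.radians(yd); z=np.array([-.5*np.cos(y),-.5*np.sin(y),.866]); print(yd,'foot from tip',P[0]-.07*z)
# predicted px for hypothesis
def box(f,yd):
    y=np.radians(yd); c,s_=np.cos(y),np.sin(y)
    X=np.array([.866*c,.866*s_,.5]);Y=np.array([-s_,c,0]);Z=np.array([-.5*c,-.5*s_,.866]); return X,Y,Z
T2=lambda c:up(c,4.8,(230,165)); S2=lambda c:up(c,4.6,(225,140))
pt=T2([(52,77),(326,95),(312,270),(45,252)]); ps=S2([(75,397),(233,257),(352,388),(205,540)])
for f in([.602,-.004,.065],[.6005,-.0035,.0645],[.602,-.003,.0655]):
  for yd in(-3.5,-4.5):
    X,Y,Z=box(f,yd); f=np.array(f)
    c=[f+X*.05*a+Y*.0725*b for a,b in((1,1),(1,-1),(-1,-1),(-1,1))]
    print(f,yd,'pad err top',np.round(proj('top0',c)-pt,1).tolist(),'side',np.round(proj('side0',c)-ps,1).tolist())
    tp=f+.07*Z; print('  tip err',proj('top0',tp)-t.mean(0),proj('side0',tp)-s.mean(0))
# jig left/right long edge yaw from top image: base board lower edge, board upper edge
a=T2([(52,305),(715,338)]); Q=onz('top0',a,.0); d=Q[1]-Q[0]; print('edge yaw',np.degrees(np.arctan2(d[1],d[0])),np.linalg.norm(d))
a=T2([(52,50),(742,98)]); Q=onz('top0',a,.095); d=Q[1]-Q[0]; print('edge yaw',np.degrees(np.arctan2(d[1],d[0])),np.linalg.norm(d),Q)
```

```text
tip [[0.5669 0.0014 0.1245]] [0.0005]
-3 foot from tip [ 0.6018 -0.0004  0.0639]
-4 foot from tip [ 0.6018 -0.001   0.0639]
-4.5 foot from tip [ 0.6017 -0.0013  0.0639]
[ 0.602 -0.004  0.065] -3.5 pad err top [[-0.4, 0.0], [0.4, -1.7], [1.3, -1.7], [1.2, 0.1]] side [[-1.1, -0.1], [-0.7, -1.3], [0.2, -2.9], [-0.5, -2.0]]
  tip err [[ 1.4157 -0.0924]] [[ 0.5437 -1.1955]]
[ 0.602 -0.004  0.065] -4.5 pad err top [[-0.1, -0.5], [0.7, -1.2], [1.0, -1.2], [0.9, -0.3]] side [[-1.3, -0.5], [-0.1, -1.3], [0.5, -2.5], [-1.1, -2.1]]
  tip err [[ 1.1596 -0.1036]] [[ 0.3963 -1.0552]]
[ 0.6005 -0.0035  0.0645] -3.5 pad err top [[-0.6, 0.7], [0.2, -1.1], [1.1, -1.1], [1.0, 0.7]] side [[-0.7, 0.4], [-0.3, -0.9], [0.6, -2.4], [-0.0, -1.5]]
  tip err [[1.2243 0.5635]] [[ 0.9666 -0.6964]]
[ 0.6005 -0.0035  0.0645] -4.5 pad err top [[-0.2, 0.2], [0.5, -0.6], [0.8, -0.6], [0.7, 0.3]] side [[-0.9, -0.0], [0.3, -0.9], [0.9, -2.1], [-0.7, -1.6]]
  tip err [[0.9683 0.5524]] [[ 0.8193 -0.5559]]
[ 0.602  -0.003   0.0655] -3.5 pad err top [[-0.8, -0.0], [0.0, -1.7], [0.9, -1.7], [0.8, 0.1]] side [[-1.4, -0.0], [-0.9, -1.3], [0.0, -2.8], [-0.7, -1.9]]
  tip err [[ 0.9926 -0.1082]] [[ 0.3289 -1.1071]]
[ 0.602  -0.003   0.0655] -4.5 pad err top [[-0.5, -0.5], [0.3, -1.2], [0.6, -1.2], [0.5, -0.4]] side [[-1.6, -0.4], [-0.3, -1.2], [0.3, -2.5], [-1.3, -1.9]]
  tip err [[ 0.7364 -0.1193]] [[ 0.1812 -0.9666]]
edge yaw -94.35571829060054 0.3723197220622396
edge yaw -95.5317434525832 0.35888220216740413 [[ 0.6629  0.0641  0.095 ]
 [ 0.6283 -0.2931  0.095 ]]
```

```bash
python3 -m inch '[[[1,25,39,12,0,0,46],[1,25,39,12,0,0,46],[1,25,39,12,0,0,46],[1,25,39,12,0,0,46],[1,25,39,12,0,0,46],[1,25,39,12,0,0,46],[1,25,39,12,0,0,46],[1,25,39,12,0,0,46],[1,34.2,86,7,0,0,91.6],[1,34.2,86,7,0,0,91.6],[1,34.2,86,7,0,0,91.6],[1,34.2,86,7,0,0,91.6],[1,34.2,86,7,0,0,91.6],[1,34.2,86,7,0,0,91.6],[1,34.2,86,7,0,0,91.6],[1,34.2,86,7,0,0,91.6],[1,34.2,86,-8,0,0,91.6],[1,34.2,86,-8,0,0,91.6],[1,34.2,86,-8,0,0,91.6],[1,34.2,86,-8,0,0,91.6]]]' 40
python3 - <<'E'
from h import *
from rig import env
s=env.observe(); print(s['position'],s['q'],s['time_s']); print(np.round(s['tool_rot'],3))
t=save(env,'top','top1'); d=save(env,'side','side1')
a=cv2.resize(t[150:270,60:200],None,fx=2.8,fy=2.8,interpolation=2);b=cv2.resize(d[280:400,110:250],None,fx=2.8,fy=2.8,interpolation=2)
cv2.imwrite('pics/d1.png',np.hstack([a,b]))
E
```

```text
time_s: 2.6
position: [0.5852, 0.3668, 0.149]
tool_rot: [[0.883, -0.005, -0.469], [0.469, -0.002, 0.883], [-0.005, -1.0, 0.0]]
ft_force: [-0.4, 0.3, 0.8]
grip_width: 0.0855
[0.58520977 0.36680568 0.1489836 ] [ 2.22840986e+01  3.96774659e+01  5.59662290e+01 -8.53655100e-05
  8.46442625e+01 -5.66101119e+00] 2.6
[[ 0.883 -0.005 -0.469]
 [ 0.469 -0.002  0.883]
 [-0.005 -1.     0.   ]]
```

View pics/d1.png

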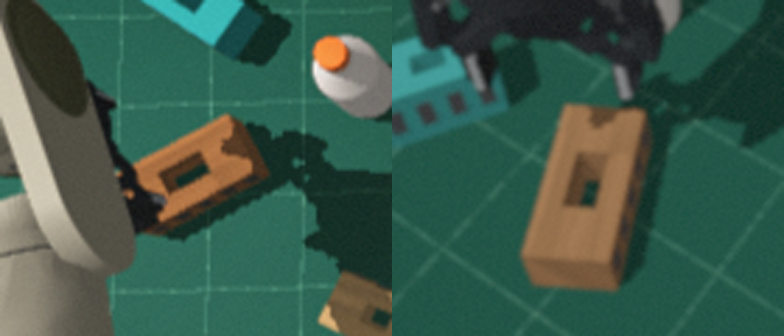

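Run:
```python
from h import *
print(proj('side1',[[.5852,.3668,.149],[.5852,.3668,.162]]))
```

```text
[[170.9314428  314.03763894]
 [169.70941902 310.00581589]]
```

```bash
python3 -m inch '[[[1,0,0,-6,0,0,0],[1,0,0,-11,0,0,0],[1,0,0,-14.3,0,0,0],[1,0,0,-14.3,0,0,0],[-1,0,0,-14.3,0,0,0],[-1,0,0,-14.3,0,0,0],[-1,0,0,-14.3,0,0,0],[-1,0,0,-14.3,0,0,0],[-1,0,0,-14.3,0,0,0],[-1,0,0,-14.3,0,0,0]]]' 50
python3 - <<'E'
from h import *
from rig import env
t=save(env,'top','top2'); d=save(env,'side','side2')
a=cv2.resize(t[150:270,60:200],None,fx=2.8,fy=2.8,interpolation=2);b=cv2.resize(d[280:400,110:250],None,fx=2.8,fy=2.8,interpolation=2)
cv2.imwrite('pics/d2.png',np.hstack([a,b]))
E
```

```text
time_s: 3.95
position: [0.5874, 0.3677, 0.0114]
tool_rot: [[0.883, 0.005, -0.469], [0.469, 0.002, 0.883], [0.005, -1.0, -0.001]]
ft_force: [0.5, 0.6, 6.0]
grip_width: 0.0595
```

View pics/d2.png

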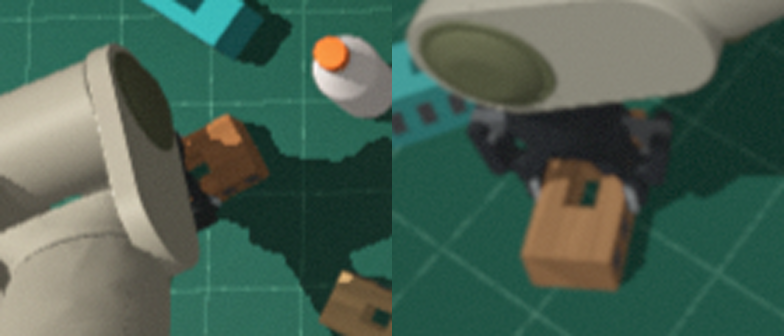

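```bash
cat >> h.py <<'E'
from scipy.spatial.transform import Rotation as Ro
FOOT=np.array([.6015,-.0015,.064]); YAW=-4.5
def frame(yd=YAW):
    y=np.radians(yd); c,s_=np.cos(y),np.sin(y)
    return np.array([.866025*c,.866025*s_,.5]),np.array([-s_,c,0]),np.array([-.5*c,-.5*s_,.866025])
def target(yd=YAW):
    X,Y,Z=frame(yd); return np.c_[X,-Z,np.cross(X,-Z)]
E
python3 - <<'E'
from h import *
from rig import env
s=env.observe(); p=np.array(s['position']); R=np.array(s['tool_rot'])
d=Ro.from_matrix(target()@R.T).as_rotvec(degrees=True); print('rot',d)
c=np.radians(28); Rd=np.c_[[np.cos(c),np.sin(c),0],[0,0,-1],[-np.sin(c),np.cos(c),0]]
print('rot nominal',Ro.from_matrix(target()@Rd.T).as_rotvec(degrees=True))
X,Y,Z=frame()
for h in(.125,.095): print(h,(FOOT+Z*(h+.0114)-p)*100)
E
```

```text
rot [  6.14628569 -29.47618139 -31.70379686]
rot nominal [  6.19038326 -29.76141517 -31.74613285]
0.125 [ -5.38621092 -36.38665946  17.07095174]
0.095 [ -3.89083492 -36.5043481   14.47287674]
```

```bash
python3 -m inch '[[[-1,0,0,6,0,0,0],[-1,0,0,12,0,0,0],[-1,0,0,18,0,0,0],[-1,0,0,24,0,0,0],[-1,-2,-10,27,3,-15,-16],[-1,-3,-16,27,3,-15,-16],[-1,-4,-22,27,4,-22,-24],[-1,-5,-28,27,6.2,-29.8,-31.7],[-1,-5.4,-34,27,6.2,-29.8,-31.7],[-1,-5.4,-36.4,27,6.2,-29.8,-31.7],[-1,-5.4,-36.4,23,6.2,-29.8,-31.7],[-1,-5.4,-36.4,19,6.2,-29.8,-31.7],[-1,-5.4,-36.4,17.2,6.2,-29.8,-31.7],[-1,-5.4,-36.4,17.2,6.2,-29.8,-31.7],[-1,-5.4,-36.4,17.2,6.2,-29.8,-31.7]]]'
python3 - <<'E'
from h import *
from rig import env
s=env.observe();p=s['position'];R=np.array(s['tool_rot']); print(p,s['ft_force'],s['q'])
print('rot err',Ro.from_matrix(target()@R.T).as_rotvec(degrees=True))
X,Y,Z=frame();d=p-FOOT; print('in spindle frame mm',1000*np.array([d@X,d@Y,d@Z]))
t=save(env,'top','top3'); d=save(env,'side','side3')
a=cv2.resize(t[130:270,210:350],None,fx=2.8,fy=2.8,interpolation=2);b=cv2.resize(d[130:270,200:340],None,fx=2.8,fy=2.8,interpolation=2)
cv2.imwrite('pics/d3.png',np.hstack([a,b]))
E
```

```text
time_s: 5.92
position: [0.5326, 0.0031, 0.1819]
tool_rot: [[0.862, 0.501, 0.078], [-0.068, -0.039, 0.997], [0.503, -0.864, -0.0]]
ft_force: [0.4, -0.2, -2.4]
grip_width: 0.059
[0.53257355 0.00307862 0.18189708] [ 0.39867941 -0.18827821 -2.37824813] [-15.03943277  12.790694   103.8534637    9.46999455  33.96114548
 -17.01935361]
rot err [ 0.01894476  0.17856498 -0.00378214]
in spindle frame mm [ -0.8705854   -0.84339827 136.63841737]
```

View pics/d3.png

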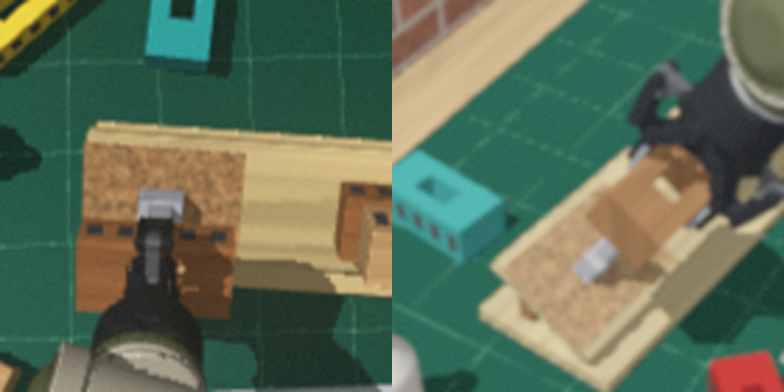

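```bash
cat >> h.py <<'E'
def ov(name,img,pts,roi,f,col):
    for q in proj(name,pts):
        u=((q-np.array(roi[:2])+.5)*f-.5); cv2.drawMarker(img,tuple(int(round(v)) for v in u),col,cv2.MARKER_CROSS,9,1)
E
python3 - <<'E'
from h import *
p=np.array([.53257,.00308,.1819]); X,Y,Z=frame()
o=p-.0114*Z
B=[o+.03*a*X+.06*b*Y+.044*c*Z for a in(1,-1) for b in(1,-1) for c in (0,1)]
Sp=[FOOT+.007*a*X+.011*b*Y+.07*Z for a in(1,-1) for b in(1,-1)]+[FOOT+.01*a*X+.02*b*Y+.03*Z for a in(1,-1) for b in(1,-1)]
out=[]
for n,roi in(('top3',(230,170,305,250)),('side3',(255,170,330,250))):
    im=cv2.imread(f'pics/{n}.png')[roi[1]:roi[3],roi[0]:roi[2]]; im=cv2.resize(im,None,fx=5.3,fy=5.3,interpolation=2)
    ov(n,im,B,roi,5.3,(0,0,255)); ov(n,im,Sp,roi,5.3,(255,0,0)); out.append(im)
cv2.imwrite('pics/d4.png',np.hstack(out))
E
```

```text
(no output)
```

View pics/d4.png

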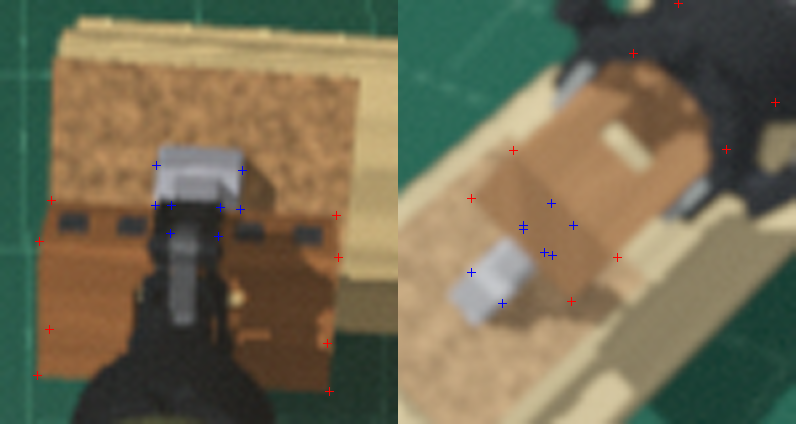

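```bash
python3 -m inch '[[[-1,1.3,0,-2.1,0,0.2,0],[-1,2.57,-0.12,-4.29,0,0.2,0],[-1,2.57,-0.12,-4.29,0,0.2,0],[-1,2.57,-0.12,-4.29,0,0.2,0]]]'
python3 - <<'E'
from h import *
from rig import env
s=env.observe();p=s['position'];R=np.array(s['tool_rot']); print(p,s['ft_force'])
print('rot err',Ro.from_matrix(target()@R.T).as_rotvec(degrees=True))
X,Y,Z=frame();d=p-FOOT; print('in spindle frame mm',1000*np.array([d@X,d@Y,d@Z]))
o=p-.0114*Z
B=[o+.03*a*X+.06*b*Y+.044*c*Z for a in(1,-1) for b in(1,-1) for c in (0,1)]
out=[]
for n,roi in(('top',(230,170,305,250)),('side',(225,170,300,250))):
    im=save(env,n,n+'4')[roi[1]:roi[3],roi[0]:roi[2]]; im=cv2.resize(im,None,fx=5.3,fy=5.3,interpolation=2)
    ov(n+'4',im,B,roi,5.3,(0,0,255)); out.append(im)
cv2.imwrite('pics/d5.png',np.hstack(out))
E
```

```text
time_s: 6.52
position: [0.5578, 0.002, 0.1385]
tool_rot: [[0.864, 0.497, 0.078], [-0.068, -0.039, 0.997], [0.499, -0.867, -0.0]]
ft_force: [1.1, 0.3, -2.4]
grip_width: 0.059
[0.5578231  0.00197602 0.13850846] [ 1.13328994  0.27945575 -2.41226871]
rot err [ 0.00341393 -0.08822727 -0.00581394]
in spindle frame mm [-6.90642556e-01  3.84587084e-02  8.64336781e+01]
```

View pics/d5.png

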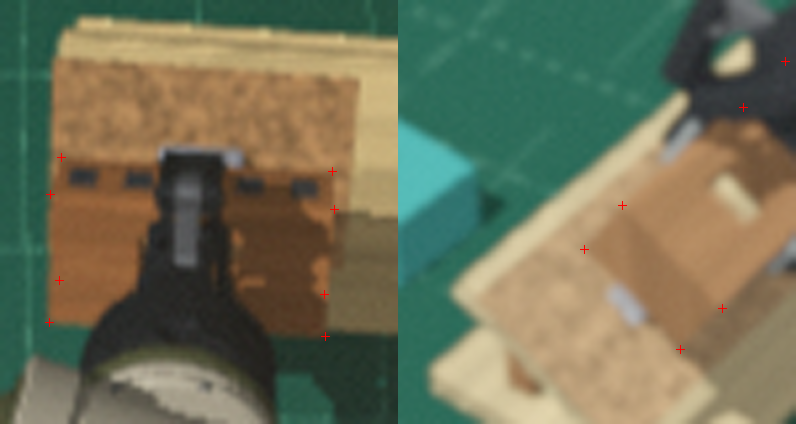

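```bash
cat > st.py <<'E'
from h import *
from rig import env
s=env.observe();p=s['position'];R=np.array(s['tool_rot']); X,Y,Z=frame();d=p-FOOT;f=np.array(s['ft_force'])
print('t',s['time_s'],'rot err',np.round(Ro.from_matrix(target()@R.T).as_rotvec(degrees=True),2),'XYZ mm',np.round(1000*np.array([d@X,d@Y,d@Z]),2),'F XYZ',np.round([f@X,f@Y,f@Z],1),'grip',round(s['grip_width'],4))
E
python3 -m inch '[[[-1,0.3,0,-0.4,0,0,0],[-1,0.56,-0.04,-0.83,0,0,0],[-1,0.81,-0.06,-1.26,0,0,0],[-1,1.06,-0.08,-1.7,0,0,0],[-1,1.06,-0.08,-1.7,0,0,0]]]'; python3 st.py
```

```text
time_s: 7.25
position: [0.5684, 0.0011, 0.1199]
tool_rot: [[0.865, 0.495, 0.079], [-0.068, -0.039, 0.997], [0.497, -0.868, 0.0]]
ft_force: [-0.5, 0.8, -3.0]
grip_width: 0.0591
t 7.25 rot err [-0.03 -0.21  0.01] XYZ mm [-8.6e-01  2.0e-02  6.5e+01] F XYZ [-2.   0.8 -2.3] grip 0.0591
```

```bash
python3 -m inch '[[[-1,0.28,-0.02,-0.42,0,-0.2,0],[-1,0.55,-0.04,-0.84,0,-0.2,0],[-1,0.8,-0.06,-1.27,0,-0.2,0],[-1,1.05,-0.08,-1.7,0,-0.2,0],[-1,1.05,-0.08,-1.7,0,-0.2,0]]]'; python3 st.py
python3 - <<'E'
from h import *
from rig import env
out=[]
for n,roi in(('top',(230,170,305,250)),('side',(225,170,300,250))):
    im=save(env,n,n+'5')[roi[1]:roi[3],roi[0]:roi[2]]; out.append(cv2.resize(im,None,fx=5.3,fy=5.3,interpolation=2))
cv2.imwrite('pics/d6.png',np.hstack(out))
E
```

```text
time_s: 7.88
position: [0.5789, 0.0004, 0.103]
tool_rot: [[0.863, 0.499, 0.079], [-0.068, -0.039, 0.997], [0.5, -0.866, 0.0]]
ft_force: [-0.1, -0.3, -2.0]
grip_width: 0.0594
t 7.875 rot err [-0.03  0.    0.  ] XYZ mm [-0.15  0.08 45.12] F XYZ [-1.1 -0.3 -1.7] grip 0.0594
```

View pics/d6.png

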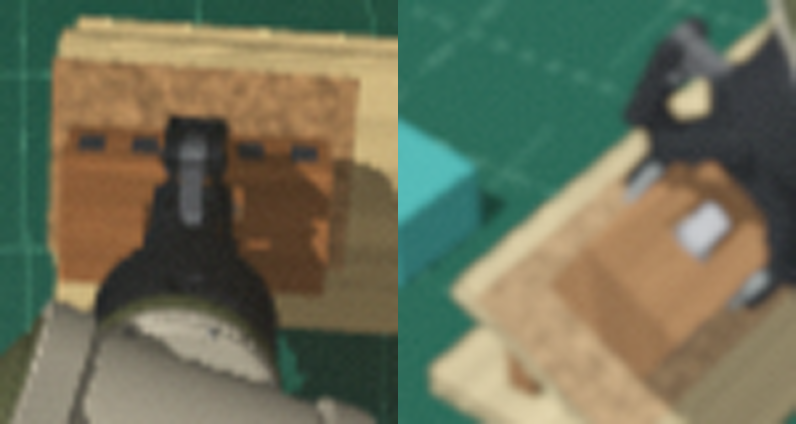

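```bash
python3 -m inch '[[[-1,0.2,-0.02,-0.35,0,0,0],[-1,0.4,-0.03,-0.69,0,0,0],[-1,0.6,-0.05,-1.04,0,0,0],[-1,0.6,-0.05,-1.04,0,0,0]]]'; python3 st.py
```

```text
time_s: 8.48
position: [0.5849, -0.0002, 0.0926]
tool_rot: [[0.863, 0.499, 0.079], [-0.068, -0.039, 0.997], [0.5, -0.866, 0.0]]
ft_force: [-0.2, -0.2, -3.3]
grip_width: 0.0593
t 8.475 rot err [-0.02  0.01  0.01] XYZ mm [-1.300e-01  2.000e-02  3.313e+01] F XYZ [-1.8 -0.2 -2.8] grip 0.0593
```

```bash
python3 -m inch '[[[-1,0.25,-0.02,-0.43,0,0,0],[-1,0.5,-0.04,-0.87,0,0,0],[-1,0.75,-0.06,-1.3,0,0,0],[-1,0.95,-0.07,-1.65,0,0,0],[-1,0.95,-0.07,-1.65,0,0,0]]]'; python3 st.py
```

```text
time_s: 9.1
position: [0.5944, -0.0008, 0.0761]
tool_rot: [[0.863, 0.499, 0.079], [-0.068, -0.039, 0.997], [0.5, -0.866, 0.0]]
ft_force: [0.7, -0.2, -1.9]
grip_width: 0.0595
t 9.1 rot err [-0.02  0.01  0.  ] XYZ mm [-0.14  0.11 14.1 ] F XYZ [-0.3 -0.1 -2. ] grip 0.0595
```

```bash
python3 -m inch '[[[-1,0.05,0,-0.09,0,0,0],[-1,0.1,-0.01,-0.17,0,0,0],[-1,0.15,-0.01,-0.26,0,0,0],[-1,0.15,-0.01,-0.26,0,0,0]]]'; python3 st.py
```

```text
time_s: 9.6
position: [0.5954, -0.0007, 0.0748]
tool_rot: [[0.863, 0.5, 0.078], [-0.068, -0.039, 0.997], [0.501, -0.865, 0.0]]
ft_force: [-10.4, 2.6, 8.5]
grip_width: 0.0592
t 9.6 rot err [-0.01  0.09 -0.01] XYZ mm [ 0.13  0.35 12.45] F XYZ [-4.9  1.7 12.6] grip 0.0592
```

```bash
python3 -m inch '[[[0.9,0,0,0,0,0,0],[0.9,0,0,0,0,0,0],[0.9,0,0,0,0,0,0],[0.9,0,0,0,0,0,0],[0.9,-0.5,0.04,0.87,0,0,0],[0.9,-2,0.16,3.5,0,0,0],[0.9,-4,0.3,6.9,0,0,0],[0.9,-7,0.55,12.1,0,0,0],[0.9,-9,0.55,17.1,0,0,0],[0.9,-11,4,19,0,0,0],[0.9,-12,9,19,0,0,0]]]'; python3 st.py;  python3 - <<'E'
from h import *
from rig import env
out=[]
for n,roi in(('top',(230,165,330,245)),('side',(225,170,325,250))):
    im=save(env,n,n+'6')[roi[1]:roi[3],roi[0]:roi[2]]; out.append(cv2.resize(im,None,fx=4,fy=4,interpolation=2))
cv2.imwrite('pics/d7.png',np.hstack(out))
E
```

```text
time_s: 10.98
position: [0.4753, 0.0889, 0.2666]
tool_rot: [[0.86, 0.503, 0.082], [-0.071, -0.041, 0.997], [0.505, -0.863, 0.0]]
ft_force: [-0.5, 0.3, -0.6]
grip_width: 0.0813
t 10.975 rot err [0.01 0.33 0.19] XYZ mm [-13.8   80.26 241.92] F XYZ [-0.8  0.3 -0.3] grip 0.0813
```

View pics/d7.png

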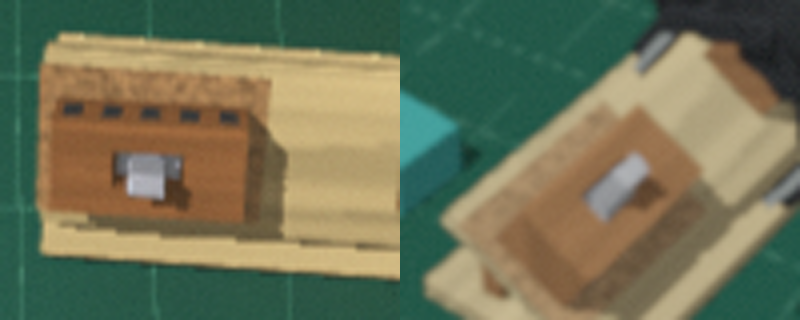

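Run:
```python
from h import *
from rig import env
s=env.observe(); p=np.array(s['position'])
c=np.radians(-26.3); Rd=np.c_[[np.cos(c),np.sin(c),0],[0,0,-1],[-np.sin(c),np.cos(c),0]]
print(Ro.from_matrix(Rd@target().T).as_rotvec(degrees=True), (np.array([.4488,.1867,.15])-p)*100, s['q'])
```

```text
[  8.01404792  29.09481748 -21.29727602] [ -2.52075695   9.40773164 -11.49433718] [ -2.59707263   2.28301465 100.68904739  -1.06465056  46.91369741
   2.16612784]
```

```bash
python3 -m inch '[[[1,-1,4,2,2,7.3,-5.3],[1,-2,8,2,4,14.5,-10.6],[1,-2.55,9.4,0,6,22,-16],[1,-2.55,9.4,-3,8,29.1,-21.3],[1,-2.55,9.4,-8,8,29.1,-21.3],[1,-2.55,9.4,-11.5,8,29.1,-21.3],[1,-2.55,9.4,-11.5,8,29.1,-21.3],[1,-2.55,9.4,-11.5,8,29.1,-21.3]]]'
python3 - <<'E'
from h import *
from rig import env
s=env.observe(); R=np.array(s['tool_rot']); c=np.radians(-26.3); Rd=np.c_[[np.cos(c),np.sin(c),0],[0,0,-1],[-np.sin(c),np.cos(c),0]]
print('err',Ro.from_matrix(Rd@R.T).as_rotvec(degrees=True),s['position'])
out=[]
for n,roi in(('top',(140,210,280,310)),('side',(220,240,360,340))):
    im=save(env,n,n+'7')[roi[1]:roi[3],roi[0]:roi[2]]; out.append(cv2.resize(im,None,fx=2.85,fy=2.85,interpolation=2))
cv2.imwrite('pics/d8.png',np.hstack(out))
E
```

```text
time_s: 12.08
position: [0.4511, 0.1829, 0.1505]
tool_rot: [[0.896, 0.003, 0.444], [-0.444, 0.0, 0.896], [0.003, -1.0, 0.001]]
ft_force: [0.4, -0.1, -0.3]
grip_width: 0.0854
err [-0.00385554  0.1654656   0.03052846] [0.45114936 0.1828784  0.15046991]
```

View pics/d8.png

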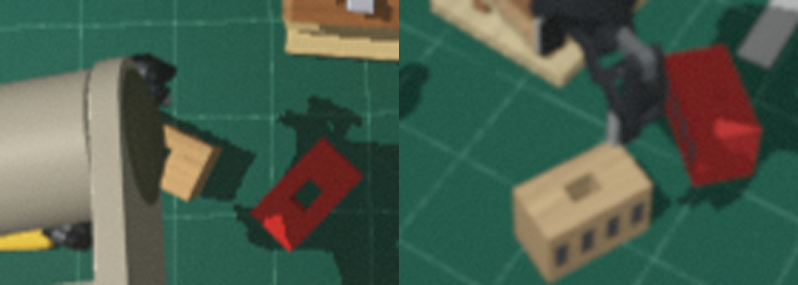

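```bash
python3 -m inch '[[[1,-0.23,0.38,-5,0,0,0],[1,-0.23,0.38,-9.5,0,0,0],[1,-0.23,0.38,-13.5,0,0,0],[1,-0.23,0.38,-13.5,0,0,0],[1,-0.23,0.38,-13.5,0,0,0],[-1,-0.23,0.38,-13.5,0,0,0],[-1,-0.23,0.38,-13.5,0,0,0],[-1,-0.23,0.38,-13.5,0,0,0],[-1,-0.23,0.38,-13.5,0,0,0],[-1,-0.23,0.38,-13.5,0,0,0],[-1,-0.23,0.38,-13.5,0,0,0]]]' 50
python3 - <<'E'
from h import *
from rig import env
s=env.observe(); p=np.array(s['position']); R=np.array(s['tool_rot']); X,Y,Z=frame()
print(p, 'rot',Ro.from_matrix(target()@R.T).as_rotvec(degrees=True))
print((FOOT+Z*(.07+.035+p[2])-p)*100)
E
```

```text
time_s: 13.55
position: [0.4487, 0.1869, 0.0151]
tool_rot: [[0.896, 0.003, 0.443], [-0.443, -0.0, 0.896], [0.002, -1.0, 0.001]]
ft_force: [-0.4, 0.1, 8.0]
grip_width: 0.0497
[0.44869448 0.1869219  0.01508646] rot [ -8.04324921 -28.9379619   21.29527131]
[  9.29473896 -18.37109583  15.2911417 ]
```

```bash
python3 -m inch '[[[-1,0,0,6,0,0,0],[-1,0,0,12,0,0,0],[-1,0,0,18,0,0,0],[-1,0,-2,23,-2,-7.2,5.3],[-1,2,-6,25,-4,-14.5,10.6],[-1,5,-11,25,-6,-21.7,16],[-1,7,-15,25,-8.04,-28.9,21.3],[-1,9.3,-18.4,22,-8.04,-28.9,21.3],[-1,9.3,-18.4,18,-8.04,-28.9,21.3],[-1,9.3,-18.4,15.3,-8.04,-28.9,21.3],[-1,9.3,-18.4,15.3,-8.04,-28.9,21.3],[-1,9.3,-18.4,15.3,-8.04,-28.9,21.3]]]'; python3 st.py
python3 - <<'E'
from h import *
from rig import env
p=env.observe()['position']; X,Y,Z=frame()
o=p-.0151*Z
B=[o+.025*a*X+.045*b*Y+.06*c*Z for a in(1,-1) for b in(1,-1) for c in (0,1)]
Sp=[FOOT+.007*a*X+.011*b*Y+.07*Z for a in(1,-1) for b in(1,-1)]
out=[]
for n,roi in(('top',(230,170,305,250)),('side',(240,155,315,235))):
    im=save(env,n,n+'8')[roi[1]:roi[3],roi[0]:roi[2]]; im=cv2.resize(im,None,fx=5.3,fy=5.3,interpolation=2)
    ov(n+'8',im,B,roi,5.3,(0,0,255));ov(n+'8',im,Sp,roi,5.3,(255,0,0)); out.append(im)
cv2.imwrite('pics/d9.png',np.hstack(out))
E
```

```text
time_s: 15.05
position: [0.5416, 0.0028, 0.1683]
tool_rot: [[0.864, 0.498, 0.079], [-0.068, -0.041, 0.997], [0.499, -0.866, -0.001]]
ft_force: [0.4, -0.3, -1.6]
grip_width: 0.0496
t 15.05 rot err [ 0.08 -0.04  0.02] XYZ mm [ 1.0000e-01 -3.7000e-01  1.2038e+02] F XYZ [-0.4 -0.3 -1.6] grip 0.0496
```

View pics/d9.png

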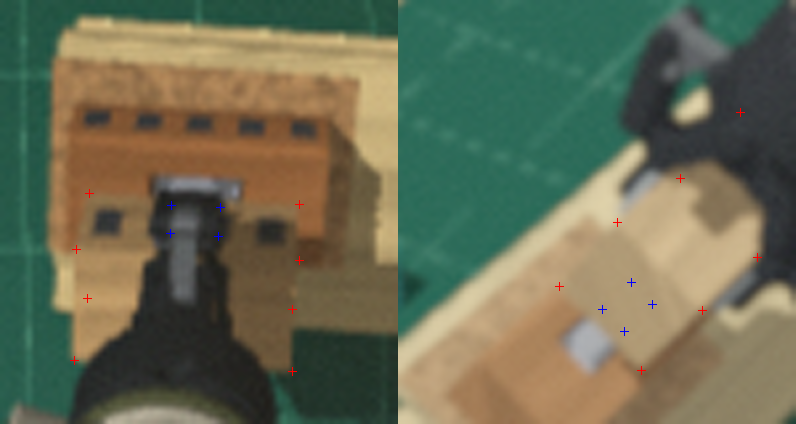

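```bash
python3 -m inch '[[[-1,0.75,-0.02,-1.3,0,0,0],[-1,1.5,-0.08,-2.6,0,0,0],[-1,1.75,-0.1,-3.03,0,0,0],[-1,2,-0.12,-3.46,0,0,0],[-1,2.25,-0.14,-3.9,0,0,0],[-1,2.25,-0.14,-3.9,0,0,0]]]'; python3 st.py
python3 - <<'E'
from h import *
from rig import env
p=env.observe()['position']; X,Y,Z=frame()
out=[]
for n,roi in(('top',(230,170,305,250)),('side',(240,155,315,235))):
    im=save(env,n,n+'9')[roi[1]:roi[3],roi[0]:roi[2]]; im=cv2.resize(im,None,fx=5.3,fy=5.3,interpolation=2)
    out.append(im)
cv2.imwrite('pics/d10.png',np.hstack(out))
E
```

```text
time_s: 15.9
position: [0.5636, 0.0015, 0.1277]
tool_rot: [[0.865, 0.496, 0.079], [-0.068, -0.04, 0.997], [0.498, -0.867, -0.001]]
ft_force: [-0.1, -0.4, -1.5]
grip_width: 0.0494
t 15.9 rot err [ 0.05 -0.17  0.03] XYZ mm [-1.110e+00 -3.000e-02  7.416e+01] F XYZ [-0.8 -0.4 -1.2] grip 0.0494
```

View pics/d10.png

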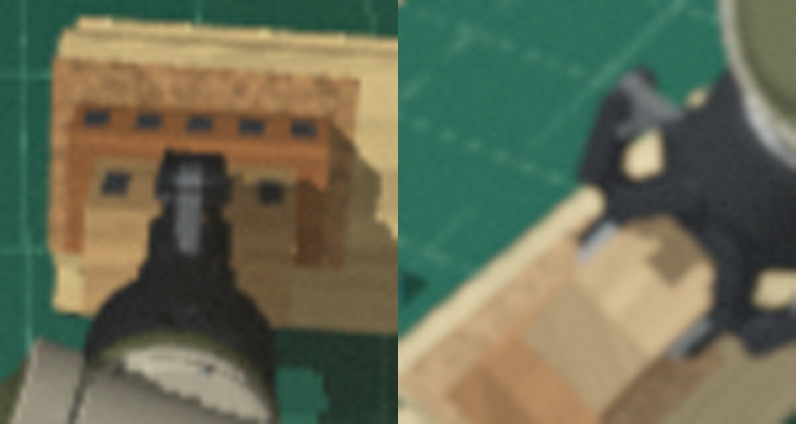

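```bash
python3 -m inch '[[[-1,0.25,-0.02,-0.25,0,-0.15,0],[-1,0.47,-0.04,-0.6,0,-0.15,0],[-1,0.69,-0.05,-0.99,0,-0.15,0],[-1,0.69,-0.05,-0.99,0,-0.15,0]]]'; python3 st.py
```

```text
time_s: 16.5
position: [0.5705, 0.001, 0.1175]
tool_rot: [[0.864, 0.498, 0.079], [-0.068, -0.04, 0.997], [0.499, -0.866, -0.001]]
ft_force: [1.1, -0.9, -2.0]
grip_width: 0.0497
t 16.5 rot err [ 0.04 -0.04  0.03] XYZ mm [-2.000e-01  1.000e-02  6.195e+01] F XYZ [ 0.  -0.8 -2.3] grip 0.0497
```

```bash
python3 -m inch '[[[-1,0.05,0,-0.09,0,0,0],[-1,0.1,-0.01,-0.17,0,0,0],[-1,0.15,-0.01,-0.26,0,0,0],[-1,0.15,-0.01,-0.26,0,0,0]]]'; python3 st.py
```

```text
time_s: 17.0
position: [0.5716, 0.001, 0.1162]
tool_rot: [[0.863, 0.499, 0.079], [-0.068, -0.04, 0.997], [0.501, -0.866, -0.001]]
ft_force: [-7.9, 0.4, 7.4]
grip_width: 0.0493
t 17.0 rot err [0.07 0.05 0.02] XYZ mm [ 0.12  0.17 60.2 ] F XYZ [-3.2 -0.2 10.4] grip 0.0493
```

Contact came at the expected depth (60.2 mm, with 10 N). Next I'll let go and retreat along the spindle.

```bash
python3 -m inch '[[[0.9,0,0,0,0,0,0],[0.9,0,0,0,0,0,0],[0.9,0,0,0,0,0,0],[0.9,0,0,0,0,0,0],[0.9,-0.5,0.04,0.87,0,0,0],[0.9,-2,0.16,3.5,0,0,0],[0.9,-4,0.3,6.9,0,0,0],[0.9,-7,0.55,12.1,0,0,0],[0.9,-10,0.55,17,0,0,0],[0.9,-13,6,18,0,0,0],[0.9,-15,12,18,0,0,0],[0.9,-17,17,18,0,0,0],[0.9,-17,17,18,0,0,0]]]'
python3 - <<'E'
from h import *
from rig import env
s=env.observe(); print(s['time_s'],s['ft_force'])
im=[save(env,n,n+'10') for n in('top','side')]
out=[cv2.resize(i[150:255,225:395] if k==0 else i[130:270,200:370],(400,330),interpolation=2) for k,i in enumerate(im)]
cv2.imwrite('pics/d11.png',np.hstack(out))
cv2.imwrite('pics/d12.png',np.hstack([cv2.resize(i,(400,300)) for i in im]))
E
```

```text
time_s: 18.62
position: [0.3997, 0.1743, 0.296]
tool_rot: [[0.863, 0.5, 0.071], [-0.062, -0.036, 0.997], [0.501, -0.866, -0.001]]
ft_force: [-0.1, 0.5, 1.2]
grip_width: 0.0811
18.625 [-0.08916871  0.47796157  1.15855214]
```

View pics/d11.png

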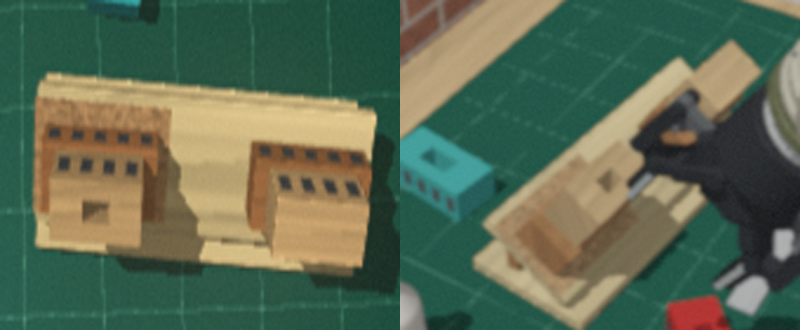

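View pics/d12.png

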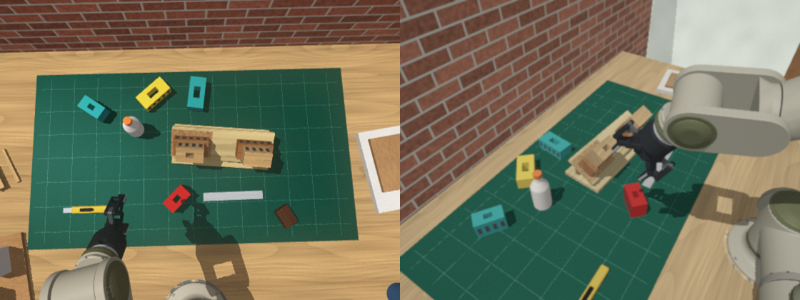

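Run:
```python
from h import *
X,Y,Z=frame()
out=[]
for n,roi in(('top10',(232,175,292,235)),('side10',(240,180,300,240))):
    im=cv2.imread(f'pics/{n}.png')[roi[1]:roi[3],roi[0]:roi[2]]; im=cv2.resize(im,None,fx=6.6,fy=6.6,interpolation=2)
    for h,c,a0,b0 in((.0445,(255,0,0),.03,.06),(.105,(0,0,255),.025,.045)):
        ov(n,im,[FOOT-.0015*X+a*a0*X+b*b0*Y+h*Z for a in(1,-1) for b in(1,-1)],roi,6.6,c)
    out.append(im)
cv2.imwrite('pics/d13.png',np.hstack(out))
a=cv2.imread('pics/top0.png').astype(int);b=cv2.imread('pics/top10.png').astype(int)
for nm,(x0,y0,x1,y1) in dict(glue=(165,158,206,195),cutter=(85,285,150,301),ruler=(300,262,372,284),offcut=(383,284,418,320),finished=(330,190,385,240),red=(225,258,270,300)).items():
    d=np.abs(a-b)[y0:y1,x0:x1].max(2); print(nm,'mean',d.mean().round(1),'frac>40',(d>40).mean().round(3))
```

```text
glue mean 3.2 frac>40 0.0
cutter mean 8.0 frac>40 0.038
ruler mean 3.3 frac>40 0.0
offcut mean 4.9 frac>40 0.0
finished mean 3.2 frac>40 0.0
red mean 5.1 frac>40 0.023
```

View pics/d13.png

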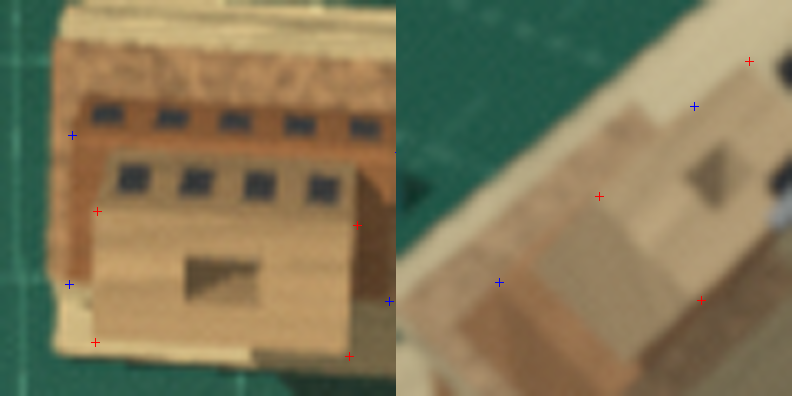

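Run:
```python
from rig import env
print(env.close_job(), env.observe()['time_s'])
```

```text
the job is handed in; nothing more can be done
the job is handed in; nothing more can be done
```

The matching tower is built on the free (left) spindle and the job is handed in, at about 18.7 s of robot time. I slid the brown podium on first, then the pale tower on top of it, and retreated along the spindle after each release.

- **Seating:** Each block met resistance at its expected depth: about 13 N along the spindle for the podium and 10 N for the tower. In the last pictures the tower's top corners lie within about a pixel (roughly 2 mm) of where a fully home tower should be.
- **Other things:** Comparing the top view before and after, the finished tower, glue bottle, ruler and offcut show no change. The cutter and the red look-alike patches each differ in 2–4 % of their pixels. I put that down to the gripper and its shadow, since nothing came near them, but I did not check it separately.
- **Not certain:** My two measurements of the spindle foot (pad corners and spindle tip) disagreed by about 2 mm. Both blocks still slid on without any noticeable side force.

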